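# Seat a turned brass foot in a V-guide jig and lock it with the cam

## Task

Load the turned brass foot into the clamping jig: stand it flat on the plywood plate between the open cam and the two converging guides, push it home into the V until it bears firmly on both guides, and only then swing the red-knobbed lever until the cam holds it snugly against both of them by itself, and let go. The brass is polished and marks easily, so feel your way: press firmly but never hard, and leave the other things on the bench where they are.

Things in the scene. Friction and masses are not known exactly. Their poses are not given: they have to be found in the camera images.
- foot_center (a point): The part, loose on the bench: polished brass turning, 0.30 to 0.46 kg: round flange 50 mm across, 18 mm thick, with an upright round stub 20 mm across and 28 mm tall on its middle (46 mm tall in all). This point: on its axis, 23 mm above its underside. Handle it by the stub; pushed sideways there low down, just above the flange, it slides flat at 1.5 to 3.5 N. A firm push is 12 to 15 N.
- foot: The same brass foot; origin at the centre of its underside, z up its axis (it is round: its yaw means nothing). More than 24 N in its contact with a guide or with the cam marks the brass; a snug clamping is about 10 N.
- jig_top (a point): The jig: plywood plate 136 x 158 x 12 mm fixed on the white board. This point: on the plate's upper face (19 mm above the bench), on its centre line, 24 mm beyond its middle, where the foot's axis comes to rest if both guide bars stand at their middle setting. x: the jig's axis, from the cam into the V (push direction); y: to the left.
- guide_left: Left guide: dark steel bracket 60 x 10 x 18 mm fixed on the plate (origin: centre of its underside; x along it into the V, 30 degrees to the right of the jig's x), which carries on two adjusting screws an aluminium bar 76 x 12 x 18 mm. The bar's inner face is at y = -22 mm of the bracket, give or take 2.5 mm: its setting differs from job to job and is not measured. It does not yield.
- guide_right: Right guide, mirror image: 30 degrees to the left, bar's face at y = +22 mm, give or take 2.5 mm. So the seated foot ends up to 5 mm farther or nearer than point jig_top and 3 mm to a side: find it by feel. If the foot is held stiffly sideways while it is pushed it can lodge on one bar alone: give way sideways until the side force is gone. The bars' far ends leave an open gap.
- cam_pivot (a point): Vertical pivot of cam and lever, on the plate's upper face, on the jig's centre line 54.5 mm before point jig_top, under a hub 17 mm across whose top (with its nut) is 33 mm above the plate. Its axes turn with the lever (at lever value 0 they are parallel to the jig's).
- cam_center (a point): The cam: steel disc 46 mm across, top 18 mm above the plate, under the lever's hub, standing off-centre on the pivot. This point: the disc's own axis, half-way up, 14 mm from the pivot (150 degrees from the jig's x at lever value 0), so that it swings towards the V. With the lever at its start there is 12 to 25 mm between it and a seated foot: put the foot down about 11 mm short of point jig_top, then push it in.
- cam_lever (a joint): Cam lever angle, rad, growing clockwise seen from above: the knob goes from the right round the near side of the jig to the left. Starts open at 0 to 0.2, stop at 2.6. Leave it open while the foot is pushed in. The cam meets a seated foot somewhere from 1.3 to 2.1, depending on the guides. Stiff pivot (2 to 3.5 N at the knob), stays where left. Past the touch 0.1 rad adds some 20 N; 10 N of clamping adds 2 to 4 N at the knob.
- lever_knob (a point): Middle of the upright red knob at the lever's end: round, 15 mm across, from 38 to 72 mm above the bench (this point at 59 mm), 52 mm from the pivot; at lever value 0 it lies at 240 degrees from the pivot (anticlockwise from the jig's x). The lever's rod is 9 mm thick, its top 48 mm above the bench.
- glue_bottle: Small glue bottle with a pointed cap, 34 mm across and 92 mm tall; origin at the centre of its underside. Leave alone.
- masking_tape: Roll of masking tape, 92 mm across, 24 mm high, lying flat; origin at the centre of its underside. Leave alone.
- screwdriver: Screwdriver with yellow handle, 172 mm long, 25 mm high, lying on the bench; origin under its middle, long axis y. Leave alone.
- marker_red: White marker pen with a red cap, 139 mm long, 18 mm thick, lying on the bench; origin under its middle, long axis y. Leave alone.
Things that resemble listed ones, but are neither listed nor needed, are in the scene too. Of the things that look like the foot, the largest one is meant.

How it is judged:
By the outcome, as a careful person would: the job done as asked, in the order asked, and still so for the second after the job is handed in, with the robot touching nothing.
It also fails if it takes over 72 s, if anything falls off the work surface, if the arm or the gripper's body presses on something with over 40 N, if the wrist force passes 120 N, or if a joint passes its speed limit or range.

## Robot

A 6-joint arm with a two-finger parallel gripper is mounted at the origin on a cart in front of the work surface, level with it; the furniture and walls round the work are solid. World frame = base frame: x ahead of the robot, y to its left, z up, the work surface at z = 0. Lengths are in m, angles in rad, forces in N, time in s.
With the tool pointing down it reaches from about 0.425 to 0.95 m from the base axis. Payload 14.7 kg.
Tool frame: the origin (TCP) lies at the very end of the fingers, on their centre line; the grasp point (between the pads) lies 19 mm behind it; z points along the fingers, y is the direction in which the jaws open and shut (so a half turn about z gives the same grasp; the last joint's range is limited). The gripper opens to 85 mm and grips with 20 to 120 N. Pads are 22 mm wide; open, the fingers measure 114 mm over their backs; the gripper's body (76 mm by 85 mm) begins 54 mm behind the grasp point. The pads swing forward as they close: fully open they stand 13 mm farther back than shut.
Start: joints at [-0.047, 0.48, 1.596, -0, 1.065, -0.047], TCP at [0.65, 0, 0.231] pointing down, gripper open.
Joint ranges: [-2.75, 2.75], [-0.82, 2.05], [0.23, 2.67], [-1.56, 4.7], [0.09, 2.69], [-2.92, 2.92]. Speed limits (rad/s): [1.89, 1.89, 2.39, 3.01, 3.01, 3.01].

## Interface

Orientations are given as a unit quaternion [w, x, y, z].
In Python, from station import readout, optics, sign_off gives the robot as it stands.
- The arm moves only by the shell command python3 -m creep 'ROWS' [FORCE]. ROWS is JSON, a list of rows, each a list of 3 entries, a list of its own where there are three numbers: the turn, a rotation vector about the tool's x, y, z in degrees, then the shift along the tool's x, y, z in m, then the closure, from 0 (fully open) to 1 (shut). In form: [[[wx, wy, wz], [dx, dy, dz], claw], ...]. A call has 1 to 12 rows; each row is the pose to reach, as a shift and turn from the pose commanded when the call began, along the tool's axes at that moment; what a row does not reach only later rows make up. A row lasts 1/8 s, in which the tool goes at most 62.5 mm and 10.7 degrees, less where a joint would pass 70% of its speed; a pose out of reach is approached as far as the arm can. A call with a gripper value outside its range is refused whole. The fingers move at their own pace and stop on an object; FORCE is the grip in N (left out, the last holds). Time passes only in rows, so rows that repeat a pose let the fingers close. It gives the time, the measured TCP pose, the force and the opening at its end, in the units of the state.
- readout.read_state(): the state, without advancing time (a new reading comes with each control period).
- optics.read_camera(name): name is "scene" or "side" or "wrist"; returns a dict with "image" (420x560x3 uint8, red, green, blue), "fx", "fy", "cx", "cy" (pixels), "T" (4x4, takes a point from camera to world coordinates); the wrist camera has in their place "T_tool_cam" (4x4, takes a point from camera to tool coordinates, whose origin is the TCP and whose axes are the flange's). Camera axes: x right, y down, z forward; pixel columns grow to the right and rows downward; lengths in m; the calibration is good to about 2 mm. The wrist camera is an equidistant fisheye: a pixel r from the principal point sees the ray r / f radians off the axis. A picture is of the moment at which its call begins: read the wrist's pose just before it. There is no depth.
- sign_off(): hands the job in, once; it reports no verdict.
The state is a dict: "time_s": time; "joints": joint angles; "qd": joint speeds; "joint_torque": joint torques, N m; "tool_pos": TCP position; "tcp_rot": TCP orientation; "ft_force": force on the tool from outside, world axes, zero at the start; "wrist_torque": the same for the moment, N m; "opening": opening from 0.0 (shut) to 1.0 (fully open).
Only numpy, scipy, OpenCV 4.12 (cv2) and the standard library are available. Lean on these libraries where they do the work, as an engineer would, in place of code of your own. Each camera call takes 0.05 s, during which the arm holds its last target. There are 200 camera calls.

## Working session

There is one attempt and no reset: what is moved stays moved. The work goes in short steps, Python scripts to look and compute and a shell command to move; the robot and the scene stay as the last step left them, time stands still between calls to the robot, and variables do not carry over. Pictures are saved under pics/ and viewed, about 8 in all and at most 12, crops included, and the job is handed in when it is done.

```bash
ls; mkdir -p pics; python3 - <<'E'
from station import readout, optics
import cv2,numpy as np
s=readout.read_state();print(s)
for n in("scene","side","wrist"):
    d=optics.read_camera(n);cv2.imwrite(f"pics/{n}0.png",d["image"][:,:,::-1])
    print(n,d["fx"],d["fy"],d["cx"],d["cy"],np.round(d.get("T",d.get("T_tool_cam")),4).tolist())
E
```

```text
pics
{'time_s': 0.0, 'joints': array([-4.65829179e-02,  4.80829201e-01,  1.59686404e+00, -3.14461896e-05,
        1.06510502e+00, -4.66222914e-02]), 'qd': array([ 0.00106123, -0.00055546, -0.00022756,  0.0003477 ,  0.00086279,
       -0.00081174]), 'joint_torque': array([ 2.41355090e-03, -9.50650907e+01, -4.30184269e+01, -5.27583288e-04,
        1.24796593e-02,  1.26860105e-04]), 'tool_pos': array([6.49590061e-01, 4.09609367e-05, 2.30677768e-01]), 'tcp_rot': array([-4.36381433e-04,  7.07087340e-01,  7.07125965e-01, -4.16092554e-04]), 'ft_force': array([0.62793081, 0.15324846, 0.62968196]), 'wrist_torque': array([-0.05729003, -0.01972126, -0.00732157]), 'opening': 1.0014211947467997}
scene 390.6728443449527 390.6728443449527 280.000715775219 207.26941826615752 [[0.875, -0.3294, 0.3548, 0.2401], [-0.4838, -0.6228, 0.6149, -0.1941], [0.0184, -0.7097, -0.7043, 0.6558], [0.0, 0.0, 0.0, 1.0]]
side 465.9176919431812 465.9176919431812 276.82538183703076 212.0553480911134 [[-0.8244, -0.2806, 0.4915, 0.1068], [-0.566, 0.415, -0.7124, 0.9465], [-0.0041, -0.8655, -0.5009, 0.4977], [0.0, 0.0, 0.0, 1.0]]
wrist 325.19226210127806 325.19226210127806 278.6374312146636 209.37212997489962 [[-0.0004, -0.9537, -0.3009, 0.0772], [1.0, -0.0004, -0.0002, -0.0002], [0.0001, -0.3009, 0.9537, -0.1415], [0.0, 0.0, 0.0, 1.0]]
```

View pics/scene0.png

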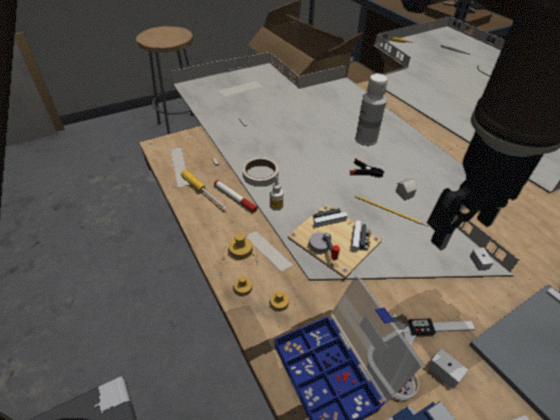

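View pics/side0.png

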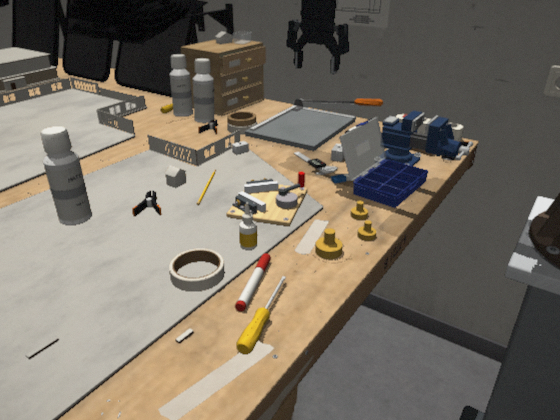

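View pics/wrist0.png

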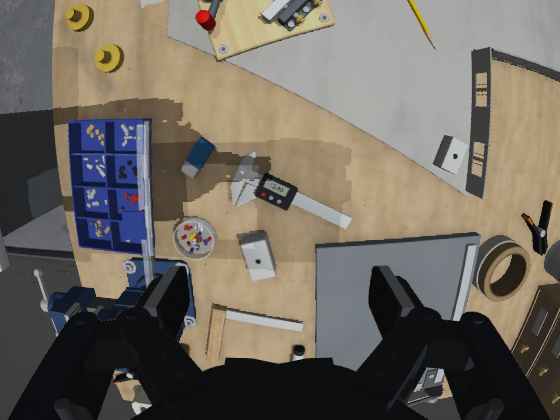

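Foot (the largest) is at scene (239,246) and side (329,245). The jig is at scene (335,240) and side (270,203), with the knob at scene (336,250) and side (301,178). I'll triangulate these roughly, then move the wrist camera over them.

```bash
cat > h.py <<'E'
import numpy as np,cv2
from scipy.spatial.transform import Rotation as R
from station import readout, optics
def shot(n,save=None):
    s=readout.read_state(); d=optics.read_camera(n)
    if n=="wrist":
        q=s["tcp_rot"];T=np.eye(4);T[:3,:3]=R.from_quat([q[1],q[2],q[3],q[0]]).as_matrix();T[:3,3]=s["tool_pos"]
        d["T"]=T@d["T_tool_cam"]; d["fish"]=1
    if save: cv2.imwrite(save,d["image"][:,:,::-1])
    return d
def ray(d,u,v):
    x=(u-d["cx"])/d["fx"];y=(v-d["cy"])/d["fy"]
    if "fish" in d:
        r=np.hypot(x,y)+1e-12;k=np.sin(r)/r;c=np.array([x*k,y*k,np.cos(r)])
    else: c=np.array([x,y,1.])
    c=d["T"][:3,:3]@c; return d["T"][:3,3],c/np.linalg.norm(c)
def onz(d,u,v,z):
    o,c=ray(d,u,v);return o+c*(z-o[2])/c[2]
def proj(d,P):
    p=np.linalg.inv(d["T"])@np.append(P,1);p=p[:3]
    if "fish" in d:
        r=np.hypot(p[0],p[1]);k=np.arctan2(r,p[2])/max(r,1e-9)
    else:k=1/p[2]
    return np.array([d["cx"]+d["fx"]*k*p[0],d["cy"]+d["fy"]*k*p[1]])
def tri(*rs):
    A=0;b=0
    for o,c in rs:
        M=np.eye(3)-np.outer(c,c);A=A+M;b=b+M@o
    return np.linalg.solve(A,b)
E
python3 - <<'E'
from h import *
a=shot("scene");b=shot("side")
for n,p,q in(("foot stub top",(239,237),(329,232)),("knob",(336,249),(301,178)),("tape",(262,165),(197,264)),("glue tip",(277,187),(249,219))):
    print(n,tri(ray(a,*p),ray(b,*q)))
for n,p,q in (("platecorners",[(290,238),(344,274),(381,240),(325,208)],[(229,210),(293,221),(307,190),(245,183)]),):
    for u in p: print("scene",onz(a,*u,.019)[:2])
    for u in q: print("side",onz(b,*u,.019)[:2])
for c,s in((a,"scene"),(b,"side")):
    x,y=(290,195) if s=="scene" else (215,150)
    cv2.imwrite(f"pics/{s}c.png",cv2.resize(c["image"][y:y+85,x:x+110,::-1],None,fx=7,fy=7,interpolation=cv2.INTER_CUBIC))
E
```

```text
foot stub top [0.43325871 0.3055568  0.04213176]
knob [0.57922584 0.17229408 0.05957366]
tape [0.58227392 0.50084291 0.03252854]
glue tip [0.56081389 0.37983317 0.06577226]
scene [0.53464067 0.26997244]
scene [0.58227676 0.13830494]
scene [0.70449014 0.17314858]
scene [0.65200417 0.31106591]
side [0.66338958 0.31411414]
side [0.52996453 0.27692697]
side [0.57644621 0.14691017]
side [0.71279074 0.19669708]
```

```bash
python3 -m creep '[[[0,0,0],[0.06,-0.03,0],0],[[0,0,0],[0.115,-0.055,0],0],[[0,0,0],[0.17,-0.08,0],0],[[0,0,0],[0.22,-0.1,0],0],[[0,0,0],[0.22,-0.1,0],0],[[0,0,0],[0.22,-0.1,0],0]]'
python3 - <<'E'
from h import *
d=shot("wrist","pics/w1.png");np.save("pics/w1T.npy",d["T"])
print(readout.read_state()["tool_pos"])
print("proj foot",proj(d,[.4333,.3056,.046]),"knob",proj(d,[.579,.172,.06]))
E
```

```text
time_s: 1.0
tool_pos: [0.55, 0.22, 0.2313]
tcp_rot: [0.0, 0.707, 0.707, -0.0]
ft_force: [-0.5, -0.4, -0.1]
opening: 0.997
[0.55027041 0.21944378 0.2312572 ]
proj foot [165.32229567 105.8968393 ] knob [306.72037946 233.76302828]
```

View pics/w1.png

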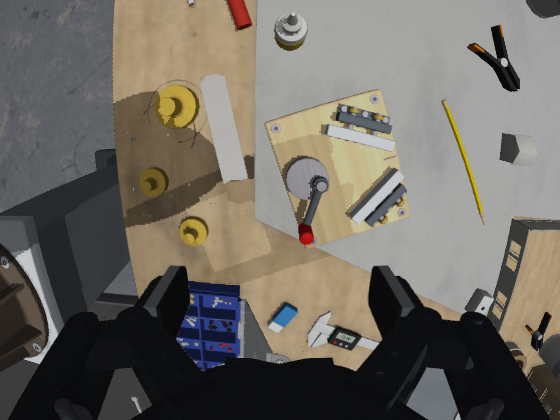

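The wrist view shows the foot at (178,105), plate corners near (265,122), (377,90), (409,212) and (305,248), the hub at (320,185), the knob at (306,235), and the bars at (360,137) and (376,196).

```bash
python3 - <<'E'
from h import *
d=shot("wrist");im=cv2.cvtColor(d["image"],cv2.COLOR_RGB2HSV)
def pts(m,z): 
    c=max(cv2.findContours(m,cv2.RETR_EXTERNAL,cv2.CHAIN_APPROX_NONE)[0],key=cv2.contourArea)[:,0]
    return c,np.array([onz(d,*p,z)[:2] for p in c])
# plate: fine corners from edges -> mask of wood colour within region
m=cv2.inRange(im,(12,60,90),(35,255,255));r=np.zeros_like(m)
cv2.fillPoly(r,[np.array([(258,118),(380,82),(417,216),(308,254),(285,225)])],255)
pm=cv2.morphologyEx(m&r,cv2.MORPH_CLOSE,np.ones((25,25)))
c,P=pts(pm,.019);rc=cv2.minAreaRect((P*1000).astype(np.float32));print("plate",rc)
B=cv2.boxPoints(rc)/1000;print(B,[proj(d,[*b,.019]).round() for b in B])
# red knob top
rm=(cv2.inRange(im,(0,150,60),(8,255,255))|cv2.inRange(im,(172,150,60),(180,255,255)));k=np.zeros_like(rm);k[215:255,285:330]=255
c,P=pts(rm&k,.072);print("knob px",cv2.minEnclosingCircle(c),"at z.059",onz(d,*cv2.minEnclosingCircle(c)[0],.06))
# foot: yellow
fm=cv2.inRange(im,(18,150,60),(35,255,255));k=np.zeros_like(fm);k[75:140,145:210]=255
c,P=pts(fm&k,.012);print("foot px bbox",cv2.boundingRect(c))
h,s,v=im[105,182];print("hsv foot",im[105,185],im[180,360],im[106,162])
for b in ("w1",): pass
s=d["image"][:,:,::-1]
a=cv2.resize(s[80:260,255:425],None,fx=3.3,fy=3.3,interpolation=cv2.INTER_CUBIC)
b=cv2.resize(s[75:140,145:210],None,fx=3.3,fy=3.3,interpolation=cv2.INTER_CUBIC)
o=np.zeros((594,780,3),np.uint8);o[:a.shape[0],:a.shape[1]]=a[:594];o[:b.shape[0],562:562+b.shape[1]]=b
f2=cv2.resize(fm[75:140,145:210],None,fx=3.3,fy=3.3);o[250:250+f2.shape[0],562:562+f2.shape[1]]=f2[:,:,None]
cv2.imwrite("pics/c1.png",o)
E
```

```text
plate ((618.968505859375, 225.8181915283203), (141.95616149902344, 164.44546508789062), 18.172866821289062)
[[0.5258868  0.28180265]
 [0.57717484 0.12555975]
 [0.71205026 0.16983373]
 [0.66076213 0.32607663]] [array([256., 124.]), array([301., 256.]), array([411., 221.]), array([379.,  87.])]
knob px ((303.4660949707031, 232.91525268554688), 11.19047737121582) at z.059 [0.575741   0.17235669 0.06      ]
foot px bbox (155, 85, 44, 43)
hsv foot [ 23 165 193] [ 20  79 198] [ 23 167 185]
```

View pics/c1.png

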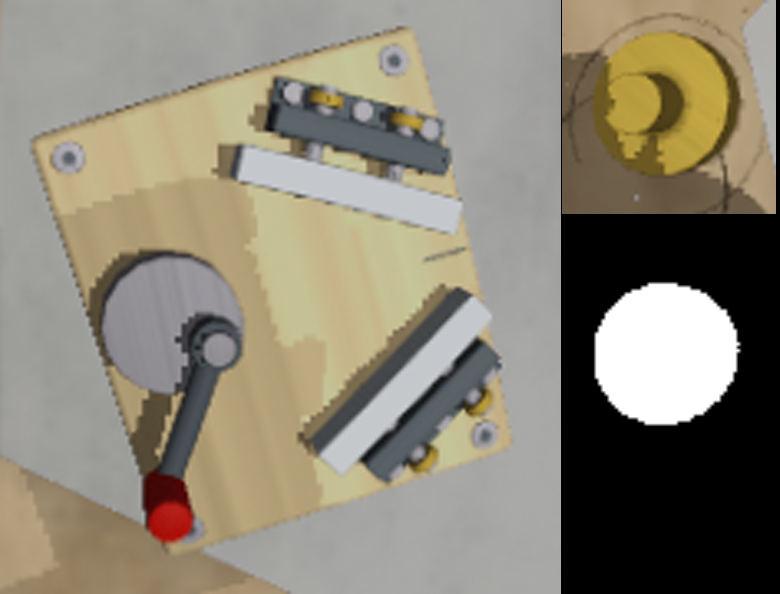

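```bash
python3 - <<'E'
from h import *
d=shot("wrist");g=lambda x,y,z:onz(d,255+x/3.3,80+y/3.3,z)[:2]
C=np.array([g(*p,.019) for p in((33,140),(410,27),(512,440),(172,553))])
L=np.linalg.norm(C-np.roll(C,-1,0),axis=1);c=C.mean(0)
ax=(C[1]-C[0]+C[2]-C[3]);yaw=np.arctan2(ax[1],ax[0]);S=np.array([g(*p,.020) for p in((68,157),(394,60),(485,436))])
e=S[1]-S[0];f=S[1]-S[2]
print("edges",L,"centre",c,"yaw",np.degrees(yaw),"screw yaw",np.degrees(np.arctan2(e[1],e[0])),np.degrees(np.arctan2(f[1],f[0]))-90,"screw mid",(S[0]+S[2])/2)
u=np.array([np.cos(yaw),np.sin(yaw)]);n=np.array([-u[1],u[0]])
J=c+.024*u;print("jig_top",J)
loc=lambda p:np.round([(p-J)@u*1e3,(p-J)@n*1e3],1)
print("hub",g(220,350,.052),loc(g(220,350,.052)),"knob",g(169,523,.072),loc(g(169,523,.072)),"cam",loc(g(172,322,.037)))
for nm,p in(("L in-near",(235,180)),("L in-far",(456,233)),("R in-near",(320,456)),("R in-far",(463,289))):print(nm,loc(g(*p,.037)))
print("R top inner near/far",loc(g(318,447,.037)),loc(g(470,295,.037)))
st=onz(d,166.8,106.5,.046);print("foot stub",st, "flange", onz(d,177,106.5,.012))
a=shot("scene");b=shot("side")
for n,dd in(("scene",a),("side",b)):
    m=cv2.inRange(cv2.cvtColor(dd["image"],cv2.COLOR_RGB2HSV),(18,140,60),(35,255,255))
    for q in cv2.findContours(m,0,1)[0]:
        if cv2.contourArea(q)>100:
            x,y,w,h=cv2.boundingRect(q);print(n,(x,y,w,h), "predicted stub top",proj(dd,st))
E
```

```text
edges [0.13190778 0.15269873 0.13251998 0.15384579] centre [0.62250337 0.23081976] yaw 18.50895708449368 screw yaw 18.074204472488237 18.092143707558108 screw mid [0.62247274 0.22928109]
jig_top [0.64526194 0.23843863]
hub [0.59401622 0.21995738] [-54.5  -1.3] knob [0.57777182 0.17075825] [-85.5 -42.8] cam [-65.7   8.4]
L in-near [-33.   45.8]
L in-far [32.7  8.2]
R in-near [-31.5 -51.1]
R in-far [ 30.5 -10.6]
R top inner near/far [-31.4 -47.8] [ 32.4 -13.3]
foot stub [0.43543757 0.30414948 0.046     ] flange [0.435836  0.3041065 0.012    ]
scene (271, 291, 17, 20) predicted stub top [240.51130215 235.49695366]
scene (235, 277, 17, 18) predicted stub top [240.51130215 235.49695366]
scene (229, 234, 23, 25) predicted stub top [240.51130215 235.49695366]
scene (182, 170, 23, 22) predicted stub top [240.51130215 235.49695366]
side (237, 307, 33, 47) predicted stub top [328.91481656 229.80477723]
side (240, 232, 17, 15) predicted stub top [328.91481656 229.80477723]
side (316, 228, 26, 31) predicted stub top [328.91481656 229.80477723]
side (358, 221, 18, 20) predicted stub top [328.91481656 229.80477723]
side (351, 201, 17, 19) predicted stub top [328.91481656 229.80477723]
```

Two cameras agree on the foot to within about 2 mm: roughly (0.4345, 0.305). The jig yaw is about 18.2°. I'll move over the foot and turn the jaws along the jig axis.

```bash
python3 -m creep '[[[0,0,-6],[0.04,-0.045,0],0],[[0,0,-12],[0.085,-0.09,0.04],0.3],[[0,0,-18.2],[0.085,-0.1155,0.09],0.45],[[0,0,-18.2],[0.085,-0.1155,0.13],0.45],[[0,0,-18.2],[0.085,-0.1155,0.13],0.45],[[0,0,-18.2],[0.085,-0.1155,0.13],0.45]]' 30
python3 - <<'E'
from h import *
s=readout.read_state();print(s["tool_pos"],s["opening"],s["joints"])
d=shot("wrist","pics/w2.png");im=cv2.cvtColor(d["image"],cv2.COLOR_RGB2HSV)
fm=cv2.inRange(im,(18,140,50),(35,255,255))
for q in cv2.findContours(fm,0,1)[0]:
    if cv2.contourArea(q)>300:
        x,y,w,h=cv2.boundingRect(q);print((x,y,w,h))
print("pred stub",proj(d,[.4345,.305,.046]),"flange",proj(d,[.4345,.305,.018]))
E
```

```text
time_s: 2.0
tool_pos: [0.4358, 0.3051, 0.1026]
tcp_rot: [0.0, 0.587, 0.81, 0.001]
ft_force: [0.5, 0.2, 1.1]
opening: 0.551
[0.43580773 0.30512675 0.10255809] 0.5509164870915009 [ 5.53854810e-01  4.90699657e-01  1.98462214e+00 -4.50322232e-05
  6.64932525e-01  2.37314318e-01]
(222, 338, 35, 21)
(517, 290, 30, 90)
(243, 179, 66, 67)
(441, 155, 36, 46)
pred stub [276.74850557 230.56908107] flange [276.91366354 216.76105343]
```

View pics/w2.png

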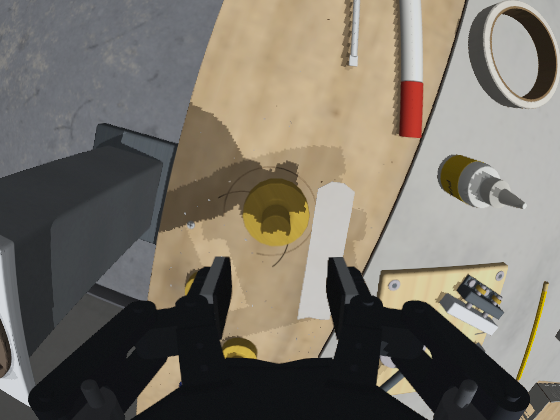

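Flange at (276,212), stub near (275,218), a few pixels above where I predicted. I'll crop in for a closer look.

```bash
python3 - <<'E'
from h import *
d=shot("wrist");s=d["image"][165:260,230:325,::-1]
o=cv2.resize(s,None,fx=6,fy=6,interpolation=cv2.INTER_CUBIC)
def circ(c,r,z,col):
    p=[((proj(d,[c[0]+r*np.cos(a),c[1]+r*np.sin(a),z])-[230,165])*6).round() for a in np.linspace(0,6.28,60)]
    cv2.polylines(o,[np.array(p,np.int32)],True,col,1)
c=(.4345,.305)
circ(c,.025,.018,(255,0,0));circ(c,.01,.046,(0,0,255));circ(c,.025,0,(0,255,0))
cv2.imwrite("pics/c2.png",o)
E
```

```text
(no output)
```

View pics/c2.png

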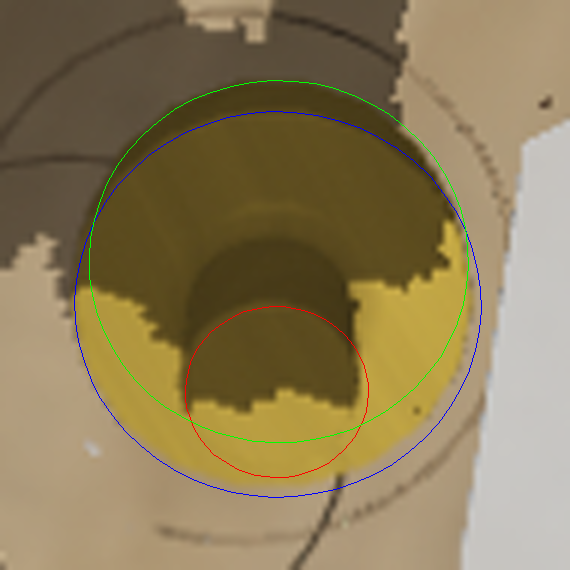

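The overlay matches to about 1 mm. I'll descend and grip the stub.

```bash
python3 -m creep '[[[0,0,0],[0.001,-0.0015,0.04],0.45],[[0,0,0],[0.001,-0.0015,0.07],0.45],[[0,0,0],[0.001,-0.0015,0.0785],0.45],[[0,0,0],[0.001,-0.0015,0.0785],0.45],[[0,0,0],[0.001,-0.0015,0.0785],0.8],[[0,0,0],[0.001,-0.0015,0.0785],0.8],[[0,0,0],[0.001,-0.0015,0.0785],1],[[0,0,0],[0.001,-0.0015,0.0785],1]]' 35
python3 -m creep '[[[0,0,0],[0,0,0],1],[[0,0,0],[0,0,-0.005],1],[[0,0,0],[0,0,-0.02],1],[[0,0,0],[0,0,-0.05],1],[[0,0,0],[0,0,-0.05],1]]'
```

```text
time_s: 3.1
tool_pos: [0.4335, 0.306, 0.0241]
tcp_rot: [0.0, 0.586, 0.81, 0.001]
ft_force: [-1.5, -1.3, 10.2]
opening: 0.218
time_s: 3.72
tool_pos: [0.4341, 0.3064, 0.0752]
tcp_rot: [0.001, 0.586, 0.81, 0.002]
ft_force: [0.1, -0.4, -3.2]
opening: 0.219
```

```bash
python3 -m creep '[[[0,0,0],[0,0,-0.04],1],[[0,0,0],[-0.025,0.032,-0.05],1],[[0,0,0],[-0.055,0.07,-0.05],1],[[0,0,0],[-0.085,0.11,-0.05],1],[[0,0,0],[-0.11,0.142,-0.05],1],[[0,0,0],[-0.125,0.16,-0.05],1],[[0,0,0],[-0.1308,0.168,-0.05],1],[[0,0,0],[-0.1308,0.168,-0.05],1],[[0,0,0],[-0.1308,0.168,-0.05],1]]'
python3 - <<'E'
from h import *
s=readout.read_state();print(s["tool_pos"],s["ft_force"],s["joints"])
d=shot("wrist");w=d["image"][:,:,::-1].copy()
J=np.array([.6453,.2384]);a=np.radians(18.2);u=np.array([np.cos(a),np.sin(a)]);n=np.array([-u[1],u[0]])
c=J-.002*u
for x in(-80,56):
  for y in(-79,79): cv2.circle(w,tuple(proj(d,[*(J-.024*u+ (x+12 if 0 else x)*1e-3*u+y*1e-3*n),.019]).astype(int)) if 0 else tuple(proj(d,[*(J-.024*u+(68 if x>0 else -68)*1e-3*u+y*1e-3*n),.019]).astype(int)),2,(255,0,255),-1)
a1=shot("scene")["image"][180:290,270:400,::-1];b1=shot("side")["image"][120:240,200:330,::-1]
o=np.zeros((600,800,3),np.uint8);o[:420,:560]=w
cv2.imwrite("pics/w3.png",w)
E
```

```text
time_s: 4.85
tool_pos: [0.632, 0.2341, 0.1226]
tcp_rot: [-0.0, 0.586, 0.81, -0.0]
ft_force: [-1.0, 0.4, -3.6]
opening: 0.216
[0.63203192 0.23414301 0.12257553] [-1.01752546  0.38706192 -3.55226737] [ 3.09746264e-01  6.26318137e-01  1.63020102e+00  1.60791782e-04
  8.86072765e-01 -8.59187254e-03]
```

View pics/w3.png

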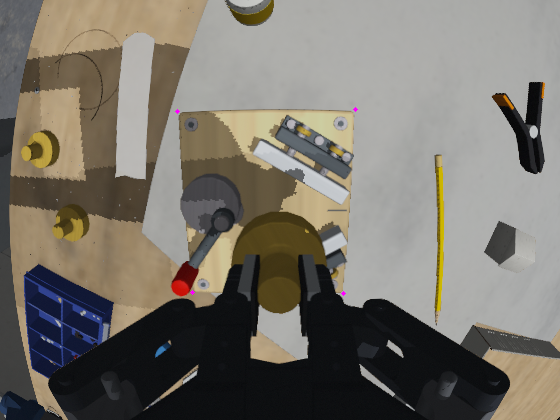

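```bash
python3 - <<'E'
from h import *
d=shot("wrist");J=np.array([.6453,.2384]);a=np.radians(18.2);u=np.array([np.cos(a),np.sin(a)]);n=np.array([-u[1],u[0]])
loc=lambda p:np.round([(p[:2]-J)@u*1e3,(p[:2]-J)@n*1e3],1)
for nm,p,z in(("tick l",(328,210),.019),("tick r",(346,210),.019),("hub",(222,220),.052),("knob",(181,288),.072),("screwTL",(191,125),.02),("screwTR",(340,124),.02),("screwBL",(204,284),.02)):print(nm,loc(onz(d,*p,z)))
print("tcp",loc(readout.read_state()["tool_pos"]))
E
```

```text
tick l [25.8 -0.6]
tick r [40.5 -0.6]
hub [-53.2   2.5]
knob [-82.9 -42. ]
screwTL [-80.4  67.5]
screwTR [32.5 67.5]
screwBL [-79.5 -69. ]
tcp [-13.3  -0.1]
```

```bash
python3 -m creep '[[[0,0,0],[-0.0004,0.0023,0.03],1],[[0,0,0],[-0.0004,0.0023,0.06],1],[[0,0,0],[-0.0004,0.0023,0.07],1],[[0,0,0],[-0.0004,0.0023,0.074],1],[[0,0,0],[-0.0004,0.0023,0.074],1]]'
python3 -m creep '[[[0,0,0],[0,0,0.0015],1],[[0,0,0],[0,0,0.003],1],[[0,0,0],[0,0,0.003],1]]'
```

```text
time_s: 5.68
tool_pos: [0.6359, 0.2343, 0.0495]
tcp_rot: [0.0, 0.586, 0.81, 0.0]
ft_force: [0.2, -0.0, -3.0]
opening: 0.221
time_s: 6.05
tool_pos: [0.6355, 0.2341, 0.0459]
tcp_rot: [0.0, 0.586, 0.81, 0.0]
ft_force: [-0.5, 0.4, -3.7]
opening: 0.217
```

```bash
python3 -m creep '[[[0,0,0],[0,0,0.0015],1],[[0,0,0],[0,0,0.0015],1]]'; python3 -m creep '[[[0,0,0],[0,0,0.001],1],[[0,0,0],[0,0,0.001],1]]'
```

```text
time_s: 6.3
tool_pos: [0.6354, 0.234, 0.0442]
tcp_rot: [-0.0, 0.586, 0.81, -0.0]
ft_force: [-0.7, -0.1, -3.2]
opening: 0.22
time_s: 6.55
tool_pos: [0.6356, 0.2341, 0.0433]
tcp_rot: [0.0, 0.586, 0.81, 0.0]
ft_force: [-0.4, 0.4, -4.1]
opening: 0.217
```

```bash
python3 -m creep '[[[0,0,0],[0,0,0.001],1],[[0,0,0],[0,0,0.001],1]]'; python3 -m creep '[[[0,0,0],[0,0,0.001],1],[[0,0,0],[0,0,0.001],1]]'
```

```text
time_s: 6.8
tool_pos: [0.6356, 0.2341, 0.0432]
tcp_rot: [0.0, 0.586, 0.81, 0.0]
ft_force: [-4.2, -1.6, 10.1]
opening: 0.22
time_s: 7.05
tool_pos: [0.6356, 0.2341, 0.0431]
tcp_rot: [0.0, 0.586, 0.81, 0.0]
ft_force: [-8.7, -3.5, 23.3]
opening: 0.22
```

```bash
python3 -m creep '[[[0,0,0],[0,0,-0.0018],1],[[0,0,0],[0,0,-0.0018],0.72],[[0,0,0],[0,0,-0.0018],0.72],[[0,0,0],[0,0,-0.0018],0.72]]'; python3 -m creep '[[[0,0,0],[0,0,0.001],0.72],[[0,0,0],[0,0,0.002],0.72],[[0,0,0],[0,0,0.002],0.72]]'
```

```text
time_s: 7.55
tool_pos: [0.6355, 0.234, 0.043]
tcp_rot: [-0.0, 0.586, 0.81, -0.0]
ft_force: [0.5, -0.0, -0.1]
opening: 0.281
time_s: 7.92
tool_pos: [0.6354, 0.234, 0.0409]
tcp_rot: [-0.0, 0.586, 0.81, -0.0]
ft_force: [0.4, -1.3, -0.2]
opening: 0.284
```

```bash
cat > f.py <<'E'
from h import *
J=np.array([.6453,.2384]);a=np.radians(18.2);u=np.array([np.cos(a),np.sin(a)]);n=np.array([-u[1],u[0]])
F=[]
for _ in range(1):
    s=readout.read_state();F.append(s["ft_force"])
f=np.mean(F,0);p=s["tool_pos"][:2]-J
print("t %.2f local mm x %.2f y %.2f z %.2f | F along %.2f left %.2f up %.2f"%(s["time_s"],p@u*1e3,p@n*1e3,s["tool_pos"][2]*1e3,f[:2]@u,f[:2]@n,f[2]))
E
python3 f.py
python3 -m creep '[[[0,0,0],[0,0.002,0],0.72],[[0,0,0],[0,0.004,0],0.72],[[0,0,0],[0,0.006,0],0.72],[[0,0,0],[0,0.008,0],0.72],[[0,0,0],[0,0.008,0],0.72]]' >/dev/null; python3 f.py
python3 -m creep '[[[0,0,0],[0,0.0015,0],0.72],[[0,0,0],[0,0.002,0],0.72],[[0,0,0],[0,0.002,0],0.72]]' >/dev/null; python3 f.py
```

```text
t 7.92 local mm x -10.73 y -1.08 z 40.92 | F along -0.07 left -1.38 up -0.19
t 8.55 local mm x -2.34 y -1.09 z 41.11 | F along -0.35 left -0.02 up 0.60
t 8.93 local mm x -0.66 y -1.06 z 41.08 | F along -1.31 left 1.63 up -0.01
```

```bash
for i in 1 2 3; do python3 -m creep '[[[0,0,0],[0,0.001,0],0.72],[[0,0,0],[0,0.001,0],0.72]]' >/dev/null; python3 f.py; done
```

```text
t 9.18 local mm x 0.49 y -1.06 z 41.12 | F along -1.00 left 0.29 up 0.25
t 9.43 local mm x 1.45 y -1.09 z 41.09 | F along -1.10 left -0.39 up -0.65
t 9.68 local mm x 2.32 y -1.12 z 41.06 | F along -2.18 left -1.01 up 0.86
```

```bash
for i in 1 2 3; do python3 -m creep '[[[0,0,0],[0,0.001,0],0.72],[[0,0,0],[0,0.001,0],0.72]]' >/dev/null; python3 f.py; done
```

```text
t 9.93 local mm x 3.19 y -1.16 z 41.00 | F along -1.94 left -2.48 up 0.11
t 10.18 local mm x 3.38 y -1.17 z 40.99 | F along -8.17 left -2.67 up 6.22
t 10.43 local mm x 3.54 y -1.18 z 40.99 | F along -12.63 left -1.98 up 8.65
```

```bash
python3 - <<'E'
from h import *
d=shot("wrist");w=d["image"][:,:,::-1]
cv2.imwrite("pics/w4.png",cv2.resize(w[170:380,180:400],None,fx=2.7,fy=2.7,interpolation=cv2.INTER_CUBIC))
E
```

```text
(no output)
```

View pics/w4.png

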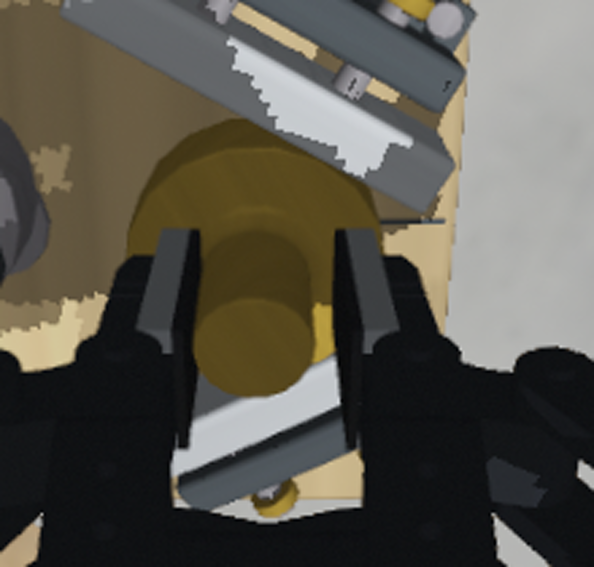

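Flange touches the upper (left) bar and looks close to the right one. The upward force suggests the foot may be tipping slightly, so I'll back off, lower the fingertips to just above the flange, and push again.

```bash
python3 -m creep '[[[0,0,0],[0,-0.002,0],0.72],[[0,0,0],[0,-0.003,0],0.72],[[0,0,0],[0,-0.003,0.0015],0.72],[[0,0,0],[0,-0.003,0.0015],0.72]]' >/dev/null; python3 f.py
python3 -m creep '[[[0,0,0],[0,0,0.001],0.72],[[0,0,0],[0,0,0.001],0.72]]' >/dev/null; python3 f.py
```

```text
t 10.97 local mm x 2.55 y -1.02 z 39.49 | F along 0.13 left 0.30 up 0.97
t 11.22 local mm x 2.34 y -1.05 z 38.48 | F along -0.26 left 0.30 up 0.01
```

```bash
for i in 1 2 3; do python3 -m creep '[[[0,0,0],[0,0.001,0],0.72],[[0,0,0],[0,0.001,0],0.72]]' >/dev/null; python3 f.py; done
```

```text
t 11.47 local mm x 3.18 y -1.08 z 38.53 | F along -2.09 left -0.36 up 0.25
t 11.72 local mm x 3.32 y -1.05 z 38.52 | F along -6.64 left 0.67 up 5.30
t 11.97 local mm x 3.41 y -1.06 z 38.46 | F along -11.42 left 0.23 up 8.92
```

```bash
python3 -m creep '[[[0,0,0],[-0.0005,0,0],0.72],[[0,0,0],[-0.001,0,0],0.72],[[0,0,0],[-0.001,0,0],0.72]]' >/dev/null; python3 f.py;python3 -m creep '[[[0,0,0],[0.0005,0,0],0.72],[[0,0,0],[0.001,0,0],0.72],[[0,0,0],[0.001,0,0],0.72]]' >/dev/null; python3 f.py;python3 -m creep '[[[0,0,0],[0.0005,0,0],0.72],[[0,0,0],[0.001,0,0],0.72],[[0,0,0],[0.001,0,0],0.72]]' >/dev/null; python3 f.py
```

```text
t 12.35 local mm x 3.50 y -1.55 z 38.33 | F along -10.39 left 3.46 up 6.26
t 12.72 local mm x 3.49 y -1.34 z 38.34 | F along -10.58 left -2.10 up 6.31
t 13.10 local mm x 3.63 y -0.59 z 38.23 | F along -9.41 left -3.97 up 3.78
```

```bash
python3 -m creep '[[[0,0,0],[-0.0005,0.0004,0],0.72],[[0,0,0],[-0.0007,0.0006,0],0.72],[[0,0,0],[-0.0007,0.0006,0],0.72]]' >/dev/null; python3 f.py;python3 -m creep '[[[0,0,0],[0,0.0003,0],0.72],[[0,0,0],[0,0.0003,0],0.72],[[0,0,0],[0,0.0003,0],0.72]]' >/dev/null; python3 f.py
python3 - <<'E'
from h import *
d=shot("wrist");w=d["image"][:,:,::-1]
cv2.imwrite("pics/w5.png",cv2.resize(w[200:370,220:360],None,fx=3.5,fy=3.5,interpolation=cv2.INTER_CUBIC))
b=shot("side")["image"][150:225,220:310,::-1];a=shot("scene")["image"][195:280,285:390,::-1]
o=np.zeros((600,800,3),np.uint8);r=cv2.resize(w[200:370,220:360],None,fx=3.5,fy=3.5,interpolation=cv2.INTER_CUBIC);o[:595,:490]=r
r=cv2.resize(b,None,fx=3.4,fy=3.4,interpolation=cv2.INTER_CUBIC);o[:r.shape[0],492:492+r.shape[1]]=r
r=cv2.resize(a,None,fx=2.9,fy=2.9,interpolation=cv2.INTER_CUBIC);o[300:300+r.shape[0],492:492+r.shape[1]]=r
cv2.imwrite("pics/w5.png",o)
E
```

```text
t 13.47 local mm x 3.64 y -0.76 z 38.17 | F along -12.56 left 0.35 up 6.10
t 13.85 local mm x 3.69 y -0.73 z 38.17 | F along -13.42 left -0.38 up 7.89
```

View pics/w5.png

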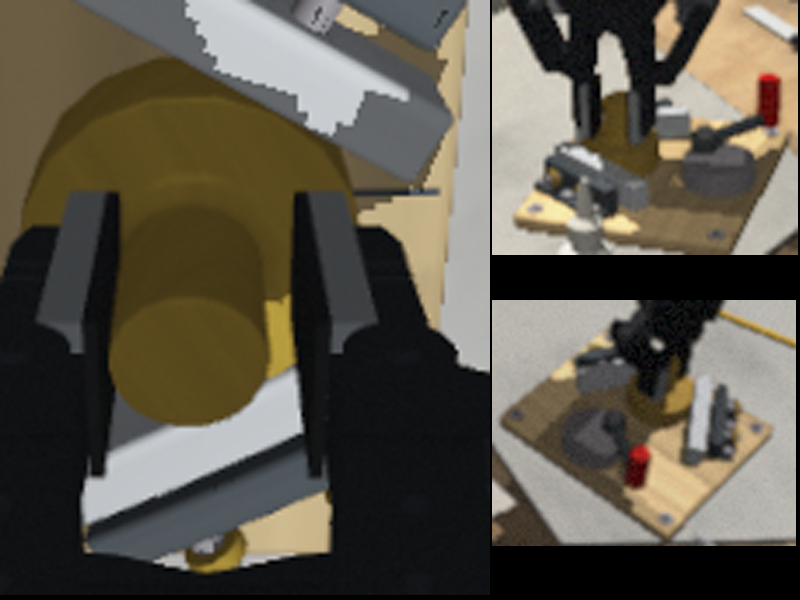

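The push reads 13.4 N along the axis with almost no side force, and the scene view shows the flange against the right bar too. It's seated. I'll release, rise, and head for the knob.

```bash
python3 -m creep '[[[0,0,0],[0,-0.0015,0],0.72],[[0,0,0],[0,-0.0031,0],0.72],[[0,0,0],[0,-0.0031,0],0.69],[[0,0,0],[0,-0.0031,-0.01],0.69],[[0,0,0],[0,-0.0031,-0.03],0.69],[[0,0,0],[0,-0.0031,-0.075],0.69],[[0,0,0],[0,-0.0031,-0.075],0.69]]' ; python3 f.py
python3 - <<'E'
from h import *
J=np.array([.6453,.2384]);a=np.radians(18.2);u=np.array([np.cos(a),np.sin(a)]);n=np.array([-u[1],u[0]])
d=shot("wrist","pics/w6.png");im=cv2.cvtColor(d["image"],cv2.COLOR_RGB2HSV)
m=cv2.inRange(im,(0,150,60),(8,255,255))|cv2.inRange(im,(172,150,60),(180,255,255))
k=np.array([J+u*-.0847+n*-.0429]);pk=proj(d,[*k[0],.072]);print("pred knob top",pk,k)
for q in cv2.findContours(m,0,1)[0]:
    if cv2.contourArea(q)>40:print(cv2.boundingRect(q),cv2.contourArea(q))
E
```

```text
time_s: 14.88
tool_pos: [0.6513, 0.2396, 0.1189]
tcp_rot: [0.002, 0.586, 0.81, 0.003]
ft_force: [0.0, -0.7, 0.1]
opening: 0.311
t 14.88 local mm x 6.05 y -0.77 z 118.91 | F along -0.17 left -0.66 up 0.05
pred knob top [151.07512149 289.89303283] [[0.57823654 0.17119143]]
(143, 262, 29, 35) 531.0
```

View pics/w6.png

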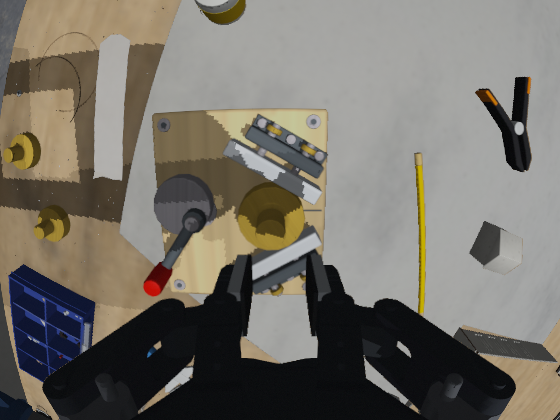

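Foot sits in the V between both bars. Knob top is at (152,287), where predicted. I'll move over the knob with the jaws tangential to its arc.

```bash
python3 -m creep '[[[0,0,9],[-0.015,-0.03,0],0.6],[[0,0,18],[-0.03,-0.06,0],0.6],[[0,0,27],[-0.042,-0.085,0],0.6],[[0,0,35.5],[-0.042,-0.087,0],0.6],[[0,0,35.5],[-0.042,-0.087,0],0.6],[[0,0,35.5],[-0.042,-0.087,0],0.6]]' ; python3 f.py
python3 - <<'E'
from h import *
s=readout.read_state();q=s["tcp_rot"];M=R.from_quat([q[1],q[2],q[3],q[0]]).as_matrix()
print("to knob in tool",(M.T@(np.array([.5782,.1712,.055])-s["tool_pos"])).round(4),"tool y yaw",np.degrees(np.arctan2(M[1,1],M[0,1])))
d=shot("wrist")
im=cv2.cvtColor(d["image"],cv2.COLOR_RGB2HSV)
m=cv2.inRange(im,(0,150,60),(8,255,255))|cv2.inRange(im,(172,150,60),(180,255,255))
for q in cv2.findContours(m,0,1)[0]:
    if cv2.contourArea(q)>80:print(cv2.boundingRect(q),cv2.contourArea(q))
k=(.5782,.1712)
for z in(.072,.048):
    p=np.array([proj(d,[k[0]+.0075*np.cos(t),k[1]+.0075*np.sin(t),z]) for t in np.linspace(0,6.3,40)]);print("pred",z,p.min(0),p.max(0))
E
```

```text
time_s: 15.68
tool_pos: [0.5793, 0.1718, 0.1136]
tcp_rot: [0.0, 0.804, 0.594, 0.0]
ft_force: [-1.4, 0.8, -0.4]
opening: 0.399
t 15.68 local mm x -83.55 y -42.64 z 113.58 | F along -1.11 left 1.25 up -0.37
to knob in tool [-0.0009 -0.0008  0.0586] tool y yaw -17.091734609282458
(266, 217, 24, 33) 597.0
pred 0.072 [265.53299111 229.57861645] [290.02991376 252.10442689]
pred 0.048 [266.85759519 216.75375868] [288.86854095 237.36026273]
```

```bash
python3 -m creep '[[[0,0,0],[-0.0009,-0.0008,0.03],0.6],[[0,0,0],[-0.0009,-0.0008,0.054],0.6],[[0,0,0],[-0.0009,-0.0008,0.0586],0.6],[[0,0,0],[-0.0009,-0.0008,0.0586],0.78],[[0,0,0],[-0.0009,-0.0008,0.0586],0.78],[[0,0,0],[-0.0009,-0.0008,0.0586],0.78]]' 20;  python3 f.py
```

```text
time_s: 16.48
tool_pos: [0.5784, 0.1711, 0.0558]
tcp_rot: [0.0, 0.805, 0.593, 0.001]
ft_force: [0.1, 0.2, -1.0]
opening: 0.22
t 16.48 local mm x -84.53 y -43.06 z 55.80 | F along 0.17 left 0.14 up -1.00
```

```bash
python3 -m creep '[[[0,0,6],[0.0003,-0.0054,0],0.78],[[0,0,12],[0.0011,-0.0108,0],0.78],[[0,0,18],[0.0025,-0.0161,0],0.78],[[0,0,24],[0.0045,-0.0212,0],0.78],[[0,0,30],[0.007,-0.026,0],0.78],[[0,0,36],[0.0099,-0.0306,0],0.78],[[0,0,42],[0.0134,-0.0348,0],0.78],[[0,0,48],[0.0172,-0.0386,0],0.78],[[0,0,54],[0.0214,-0.0421,0],0.78],[[0,0,60],[0.026,-0.045,0],0.78],[[0,0,60],[0.026,-0.045,0],0.78],[[0,0,60],[0.026,-0.045,0],0.78]]'
cat > l.py <<'E'
from h import *
J=np.array([.6453,.2384]);a=np.radians(18.2);u=np.array([np.cos(a),np.sin(a)]);n=np.array([-u[1],u[0]])
V=J-.0545*u-.0006*n
s=readout.read_state();p=s["tool_pos"][:2]-V;r=np.hypot(*p);th=np.arctan2(p@n,p@u)%(2*np.pi)
q=s["tcp_rot"];M=R.from_quat([q[1],q[2],q[3],q[0]]).as_matrix();f=M.T@s["ft_force"]
print("t %.2f tcp r %.1f lever(tcp) %.3f z %.1f tooly F %.2f x %.2f z %.2f j6 %.2f yaw %.1f"%(s["time_s"],r*1e3,np.radians(240)-th,s["tool_pos"][2]*1e3,f[1],f[0],f[2],s["joints"][5],np.degrees(np.arctan2(M[1,1],M[0,1]))))
E
python3 l.py
```

```text
time_s: 17.98
tool_pos: [0.5429, 0.2091, 0.0552]
tcp_rot: [-0.0, 0.994, 0.112, 0.0]
ft_force: [-0.2, 0.2, -0.3]
opening: 0.22
t 17.98 tcp r 52.2 lever(tcp) 1.139 z 55.2 tooly F -0.29 x -0.15 z 0.27 j6 1.66 yaw -77.2
```

```bash
python3 - <<'E'
from h import *
d=shot("wrist");im=cv2.cvtColor(d["image"],cv2.COLOR_RGB2HSV)
m=cv2.inRange(im,(0,150,60),(8,255,255))|cv2.inRange(im,(172,150,60),(180,255,255))
for q in cv2.findContours(m,0,1)[0]:
    if cv2.contourArea(q)>80:print(cv2.boundingRect(q),cv2.contourArea(q))
p=readout.read_state()["tool_pos"]
for z in(.072,.055):print(proj(d,[*p[:2],z]))
E
python3 -m creep '[[[0,0,2],[0.0000,-0.0018,0],0.78]]' >/dev/null; python3 l.py; python3 -m creep '[[[0,0,2],[0.0000,-0.0018,0],0.78]]' >/dev/null; python3 l.py;
```

```text
(266, 250, 32, 50) 1179.5
(0, 207, 35, 25) 622.0
[279.53275761 289.63648612]
[279.44313083 271.64694692]
t 18.15 tcp r 52.2 lever(tcp) 1.169 z 55.1 tooly F 2.90 x 0.17 z -1.57 j6 1.70 yaw -79.3
t 18.27 tcp r 52.2 lever(tcp) 1.202 z 55.1 tooly F 3.07 x 0.72 z 0.09 j6 1.74 yaw -81.3
```

```bash
for i in 1 2 3 4; do python3 -m creep '[[[0,0,1.5],[0,-0.00136,0],0.78]]' >/dev/null; python3 l.py; done
```

```text
t 18.40 tcp r 52.3 lever(tcp) 1.230 z 55.0 tooly F 3.28 x 0.89 z -0.50 j6 1.77 yaw -82.8
t 18.52 tcp r 52.2 lever(tcp) 1.258 z 55.1 tooly F 3.17 x 0.23 z -0.99 j6 1.80 yaw -84.3
t 18.65 tcp r 52.3 lever(tcp) 1.287 z 55.0 tooly F 3.37 x 1.40 z -1.91 j6 1.83 yaw -85.9
t 18.77 tcp r 52.3 lever(tcp) 1.314 z 55.0 tooly F 2.85 x 2.52 z -0.89 j6 1.86 yaw -87.4
```

```bash
for i in 1 2 3 4 5 6 7 8 9; do python3 -m creep '[[[0,0,1.5],[0,-0.00136,0],0.78]]' >/dev/null; python3 l.py; done
```

```text
t 18.90 tcp r 52.3 lever(tcp) 1.341 z 55.1 tooly F 2.58 x 1.83 z -1.17 j6 1.88 yaw -88.9
t 19.02 tcp r 52.4 lever(tcp) 1.367 z 55.0 tooly F 3.15 x 2.27 z -0.41 j6 1.91 yaw -90.4
t 19.15 tcp r 52.5 lever(tcp) 1.392 z 55.0 tooly F 3.62 x 2.09 z -1.09 j6 1.94 yaw -91.9
t 19.27 tcp r 52.4 lever(tcp) 1.418 z 55.0 tooly F 2.86 x 2.11 z -1.10 j6 1.97 yaw -93.4
t 19.40 tcp r 52.5 lever(tcp) 1.444 z 55.0 tooly F 2.22 x 0.93 z -1.62 j6 2.00 yaw -94.9
t 19.52 tcp r 52.5 lever(tcp) 1.470 z 55.0 tooly F 2.22 x 2.70 z -0.19 j6 2.03 yaw -96.4
t 19.65 tcp r 52.5 lever(tcp) 1.496 z 55.0 tooly F 3.61 x 1.32 z -0.50 j6 2.05 yaw -97.9
t 19.77 tcp r 52.5 lever(tcp) 1.522 z 55.0 tooly F 2.08 x 2.78 z -0.65 j6 2.08 yaw -99.4
t 19.90 tcp r 52.6 lever(tcp) 1.548 z 55.0 tooly F 3.21 x 2.46 z -0.04 j6 2.11 yaw -100.9
```

```bash
for i in 1 2 3 4 5 6; do python3 -m creep '[[[0,0,1.5],[0,-0.00136,0],0.78]]' >/dev/null; python3 l.py; done
```

```text
t 20.02 tcp r 52.5 lever(tcp) 1.573 z 55.0 tooly F 2.88 x 3.02 z 1.20 j6 2.14 yaw -102.4
t 20.15 tcp r 52.6 lever(tcp) 1.599 z 55.0 tooly F 2.87 x 1.86 z 0.33 j6 2.17 yaw -103.9
t 20.27 tcp r 52.6 lever(tcp) 1.625 z 55.0 tooly F 2.92 x 2.32 z 0.05 j6 2.20 yaw -105.4
t 20.40 tcp r 52.6 lever(tcp) 1.651 z 55.0 tooly F 2.97 x 2.29 z 0.35 j6 2.22 yaw -106.9
t 20.52 tcp r 52.6 lever(tcp) 1.676 z 55.0 tooly F 2.83 x 1.97 z 0.09 j6 2.25 yaw -108.4
t 20.65 tcp r 52.6 lever(tcp) 1.702 z 55.0 tooly F 3.56 x 3.06 z -0.10 j6 2.28 yaw -109.9
```

```bash
for i in 1 2 3 4; do python3 -m creep '[[[0,0,1],[0,-0.0009,0],0.78]]' >/dev/null; python3 l.py; done
```

```text
t 20.77 tcp r 52.6 lever(tcp) 1.720 z 55.0 tooly F 2.08 x 1.51 z 0.62 j6 2.30 yaw -110.9
t 20.90 tcp r 52.6 lever(tcp) 1.736 z 55.0 tooly F 1.97 x 2.51 z -0.62 j6 2.32 yaw -111.9
t 21.02 tcp r 52.6 lever(tcp) 1.754 z 55.0 tooly F 3.39 x 3.04 z -0.17 j6 2.33 yaw -112.9
t 21.15 tcp r 52.6 lever(tcp) 1.771 z 55.0 tooly F 2.42 x 1.92 z 0.00 j6 2.35 yaw -113.9
```

```bash
for i in 1 2 3; do python3 -m creep '[[[0,0,1],[0,-0.0009,0],0.78]]' >/dev/null; python3 l.py; done
```

```text
t 21.27 tcp r 52.5 lever(tcp) 1.788 z 55.0 tooly F 3.06 x 2.90 z 0.54 j6 2.37 yaw -114.9
t 21.40 tcp r 52.6 lever(tcp) 1.805 z 55.0 tooly F 2.42 x 2.51 z 1.28 j6 2.39 yaw -115.9
t 21.52 tcp r 52.5 lever(tcp) 1.822 z 55.0 tooly F 3.31 x 2.67 z 0.27 j6 2.41 yaw -116.9
```

```bash
for i in 1 2 3; do python3 -m creep '[[[0,0,1],[0,-0.0009,0],0.78]]' >/dev/null; python3 l.py; done
```

```text
t 21.65 tcp r 52.6 lever(tcp) 1.838 z 55.0 tooly F 4.01 x 3.18 z 0.77 j6 2.43 yaw -117.9
t 21.77 tcp r 52.5 lever(tcp) 1.851 z 54.9 tooly F 6.91 x 3.30 z -0.80 j6 2.45 yaw -118.9
t 21.90 tcp r 52.5 lever(tcp) 1.864 z 54.9 tooly F 7.49 x 4.15 z -0.92 j6 2.46 yaw -119.9
```

```bash
for i in 1 2 3; do python3 -m creep '[[[0,0,0],[0,0,0],0.78]]' >/dev/null; python3 l.py; done
```

```text
t 22.02 tcp r 52.5 lever(tcp) 1.864 z 54.9 tooly F 5.84 x 3.94 z -1.51 j6 2.46 yaw -119.8
t 22.15 tcp r 52.5 lever(tcp) 1.864 z 54.9 tooly F 6.02 x 3.92 z -1.43 j6 2.46 yaw -119.8
t 22.27 tcp r 52.5 lever(tcp) 1.864 z 54.9 tooly F 6.76 x 4.57 z -0.87 j6 2.46 yaw -119.8
```

Force is about 6.3 N steady, against a 2.8 N baseline, so roughly 10 N of clamping. I'll release and withdraw.

```bash
python3 -m creep '[[[0,0,0],[0,0.0012,0],0.78],[[0,0,0],[0,0.0024,0],0.78],[[0,0,0],[0,0.0024,0],0.68],[[0,0,0],[0,0.0024,0],0.68],[[0,0,0],[0,0.0024,0],0.68]]' ; python3 l.py
python3 -m creep '[[[0,0,0],[0,0,-0.02],0.68],[[0,0,0],[0,0,-0.06],0.68],[[0,0,-10],[0,0,-0.1],0.68],[[0,0,-20],[0,0,-0.12],0.68],[[0,0,-30],[0,0,-0.12],0.68],[[0,0,-30],[0,0,-0.12],0.68],[[0,0,-30],[0,0,-0.12],0.68]]'
python3 - <<'E'
from h import *
J=np.array([.6453,.2384]);a=np.radians(18.2);u=np.array([np.cos(a),np.sin(a)]);n=np.array([-u[1],u[0]])
d=shot("wrist");b=shot("side");c=shot("scene")
im=d["image"][:,:,::-1]
o=np.zeros((600,800,3),np.uint8);o[:420,:560]=im
r=cv2.resize(b["image"][150:230,215:315,::-1],None,fx=2.35,fy=2.35,interpolation=cv2.INTER_CUBIC);o[:r.shape[0],562:562+r.shape[1]]=r
r=cv2.resize(c["image"][195:280,285:390,::-1],None,fx=2.2,fy=2.2,interpolation=cv2.INTER_CUBIC);o[200:200+r.shape[0],562:562+r.shape[1]]=r
p=[proj(d,[*J,.04]),proj(c,[*J,.04])]
print(p)
r=cv2.resize(c["image"][140:320,150:400,::-1],(250,180));o[420:600,:250]=r
cv2.imwrite("pics/w7.png",o);print(readout.read_state()["ft_force"])
E
```

```text
time_s: 22.9
tool_pos: [0.5467, 0.2444, 0.055]
tcp_rot: [-0.0, 0.966, -0.257, 0.0]
ft_force: [-0.1, 0.9, -0.4]
opening: 0.323
t 22.90 tcp r 52.6 lever(tcp) 1.830 z 55.0 tooly F -0.78 x -0.51 z 0.39 j6 2.46 yaw -119.8
time_s: 23.78
tool_pos: [0.5464, 0.2442, 0.1747]
tcp_rot: [0.0, 1.0, -0.0, -0.0]
ft_force: [-0.6, -0.0, 0.5]
opening: 0.317
[array([285.85011517,  83.93683822]), array([342.04676968, 223.13561648])]
[-0.35010857 -0.38904416 -0.61854668]
```

View pics/w7.png

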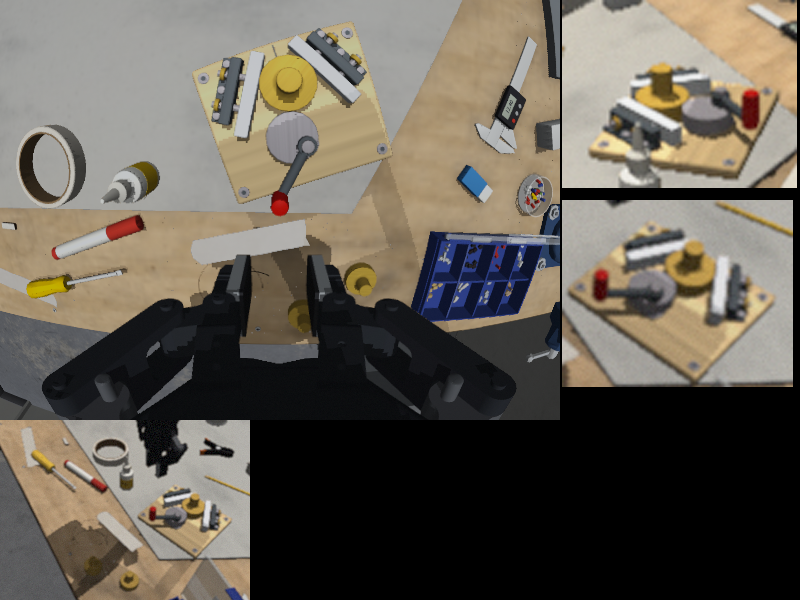

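The picture shows the foot at (289,82) held between both bars and the cam disc at (293,137). The lever has swung left, the gripper is clear, and the other things are undisturbed. Handing in.

```bash
python3 -c "from station import sign_off; print(sign_off())"
```

```text
the job is handed in; nothing more can be done
None
```

The brass foot is in the jig, seated in the V and held by the cam. I handed the job in at about 24 s, with the gripper raised clear and touching nothing.

- **Seating:** I set the foot on the plate about 11 mm short of its rest point, with the lever still open. I then pushed it with a loosely opened gripper until the force reached about 13.4 N, with almost no sideways force (under 0.5 N). An upward force of 6–9 N on the fingers went with the push. Lowering the fingertips to just above the flange did not remove it, so the foot may have tipped slightly while pushed.
- **Clamping:** The cam met the foot at a lever angle of about 1.8 rad, close to the 1.76 rad I expected. I stopped when the knob force had risen from about 2.8 N to a steady 6.3 N. That suggests about 10 N of clamping, and somewhere between 8 and 16 N given the stated range. I did not measure the clamping force directly.
- **Last checks:** After I let go, the final picture showed the foot against both bars with the cam touching it, and the other things apparently where they were. The wrist force was back to noise level.
- **Harder contact:** When setting the foot down I pressed it on the plate with about 23 N for a moment, more than intended. That was on the plate, not on a guide or the cam.

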